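# Roll the carton to the end stop and put it on the scale

### The arm

A 6-joint arm with a two-finger parallel gripper is mounted at the origin on a cart in front of the work surface, level with it; the furniture and walls round the work are solid. World frame = base frame: x ahead of the robot, y to its left, z up, the work surface at z = 0. Lengths are in mm, angles in rad, forces in N, time in s.
With the tool pointing down it reaches from about 275 to 1000 mm from the base axis. Payload 8.4 kg.
Tool frame: the origin (TCP) lies midway between the tips of the shut fingers; the grasp point (between the pads) lies 19 mm behind it; z points along the fingers, y is the direction in which the jaws open and shut (so a half turn about z gives the same grasp; the last joint's range is limited). The gripper opens to 85 mm and grips with 20 to 120 N. Pads are 22 mm wide; open, the fingers measure 114 mm over their backs; the gripper's body (76 mm by 85 mm) begins 54 mm behind the grasp point. The pads swing forward as they close: fully open they stand 13 mm farther back than shut.
Start: joints at [-1.138, 0.353, 1.633, -0, 1.155, -0.002], TCP at [263.267, -566.849, 231.281] pointing down, gripper open.
Joint ranges: [-2.63, 2.63], [-0.92, 2.1], [0.06, 2.66], [-1.3, 4.44], [0, 2.69], [-3.02, 3.02]. Speed limits (rad/s): [2.22, 2.22, 2.79, 3.14, 3.14, 3.14].

### API

Orientations are given as [roll, pitch, yaw] about the fixed x, y, z axes, in that order (R = Rz(yaw) Ry(pitch) Rx(roll)).
In Python, from rig import r gives the robot as it stands. The module is installed in compiled form; this text tells all that it offers.
- The arm moves only by the tool drive_tool, never from a script. Its argument "moves" is a list of rows, each a list of 3 entries, a list of its own where there are three numbers: the closure, from 0 (fully open) to 1 (shut), then the shift along the tool's x, y, z in cm, then the turn about the tool's z in degrees. In form: [[claw, [dx, dy, dz], roll], ...]. A call has 1 to 12 rows; each row is the pose to reach, as a shift and turn from the pose measured when the call began, along the tool's axes at that moment; what a row does not reach only later rows make up. A row lasts 1/8 s, in which the tool goes at most 62.5 mm and 10.7 degrees, less where a joint would pass 70% of its speed; a pose out of reach is approached as far as the arm can. A call with a gripper value outside its range is refused whole. The fingers move at their own pace and stop on an object; "grip_force" is the grip in N (left out, the last holds). Time passes only in rows, so rows that repeat a pose let the fingers close. It gives the time, the measured TCP pose, the force and the opening at its end, in the units of the state.
- r.sense(): the state, without advancing time (a new reading comes with each control period).
- r.grab_frame(name): name is "side" or "top" or "wrist"; returns a dict with "color" (480x640x3 uint8, red, green, blue), "fx", "fy", "cx", "cy" (pixels), "pose" (4x4, takes a point from camera to world coordinates); the wrist camera has in their place "hand_eye" (4x4, takes a point from camera to tool coordinates, whose origin is the TCP and whose axes are the flange's). Camera axes: x right, y up, looking along -z (the intrinsics and any distortion apply to the point x, -y, -z); pixel columns grow to the right and rows downward; lengths in mm; the calibration is good to about 2 mm. A picture is of the moment at which its call begins: read the wrist's pose just before it. There is no depth.
- r.sign_off(): hands the job in, once; it reports no verdict.
Trained networks look in the newest picture that a camera, given by its name, has taken for a name from the list of things; names that differ only in an ending like _2 or _b are one class to them, and where a whole thing is asked for, a point or a joint stands for the part that bears it (a point fixed in the world has none). Each returns a list of dicts, best first, with "score" (0 to 1); they miss things now and then, are a little off and sometimes report something else, mostly with a low value. They report only what shows in the picture. A call takes as long as a camera call.
- r.outline_of(thing, camera): "mask" (480x640 bool, what is visible of it) and "at" ([column, row] in pixels, amid what is visible of it).
- r.spot_point(thing, camera): "at" ([column, row] in pixels: a listed point, or the origin of a listed thing).
The state is a dict: "clock": time; "qpos": joint angles; "qvel": joint speeds; "joint_efforts": joint torques, N m; "eef_pos": TCP position; "tcp_rot": TCP orientation; "contact_force": force on the tool from outside, world axes, zero at the start; "wrist_torque": the same for the moment, N m; "opening": opening from 0.0 (shut) to 1.0 (fully open).
Only numpy, scipy, OpenCV 4.12 (cv2) and the standard library are available. Lean on these libraries where they do the work, as an engineer would, in place of code of your own. Each camera call takes 0.05 s, during which the arm holds its last target.

### The job

Roll the small carton with the red tape along the roller track until it is right up against the yellow end stop, without lifting it off the rollers on the way. Then lift it off and stand it flat in the middle of the scale's pan, and let go. Leave the carton with the blue tape where it is.

Things in the scene. Friction and masses are not known exactly. Their poses are not given: they have to be found in the camera images.
- carton_red: Small closed cardboard carton, 80 x 50 x 56 mm (x, y, z), about 0.2 kg, with a strip of RED tape over its top along x. It starts standing on the track's rollers, long side along the track, its centre 70 to 0 mm on the -x side of the track's middle. Origin: centre of its underside; z up. Grip it across its 50 mm width (y) from above.
- carton_blue: The same carton but with BLUE tape, standing on the bench. It is to stay where it is. Origin: centre of its underside.
- roller_track: Fixed level roller track on legs, 260 (x) x 84 mm (y). Origin: under its middle, at bench height; z up; +x points to the end stop, the -x end is open. Nine free steel rollers lie across it, their tops at z = 100 mm, where the carton's underside rides. Aluminium side rails, 60 mm apart inside, rise to z = 107 mm.
- stop_face (a point): Centre of the black rubber face on the yellow end stop across the track's +x end: track x = 118 mm, z = 116 mm; the stop's top is at z = 130 mm. Same axes as the track. The carton's front face comes to rest here, its centre then 40 mm before it (track x = 78 mm).
- scale: Fixed grey counting scale with a flat square steel pan, 114 x 110 mm, whose top is 75 mm above the bench. Origin: under the centre of the pan, at bench height; z up. The display and buttons lie on its -x side, lower than the pan.

How it is judged (in metres and radians):
On the way, in this order (a step that is already met when the one before it is completed fails the run):
1. the red-taped carton stands on the rollers against the end stop (x of carton_red in the frame of roller_track between 0.068 and 0.086 m and z of carton_red in the frame of roller_track between 0.094 and 0.11 m and angle between carton_red's own z axis and vertical below 0.17 rad), for 0.2 s.
2. the red-taped carton has been lifted clear of the rollers (z of carton_red in the frame of roller_track above 0.115 m).
At the end, for the whole second after the job is handed in: The red-taped carton stands upright and flat on the scale's pan (tilted less than 6 degrees), its centre within 22 mm of the pan's centre (any yaw), released and at rest (horizontal distance between carton_red and scale below 0.022 m and height (world z) of carton_red between 0.07 and 0.082 m and angle between carton_red's own z axis and vertical below 0.1 rad and contact force between carton_red and scale above 0.3 N and linear speed of carton_red below 0.02 m/s); the robot touches nothing.
It fails at once if the red-taped carton is lifted off the rollers (more than 20 mm) while still more than 40 mm short of the end stop, over the track (z of carton_red in the frame of roller_track above 0.12 m and x of carton_red in the frame of roller_track below 0.038 m).
It fails at once if the red-taped carton falls off the track onto the bench (height (world z) of carton_red below 0.06 m).
It fails at once if the blue-taped carton is moved by more than 20 mm (distance of carton_blue from where it was at the start of the episode above 0.02 m).
It also fails if it takes over 48 s, if anything falls off the work surface, if the arm or the gripper's body presses on something with over 40 N, if the wrist force passes 120 N, or if a joint passes its speed limit or range.

## Working session

There is one attempt and no reset: what is moved stays moved. The work goes in short steps, Python scripts to look and compute and a tool call to move; the robot and the scene stay as the last step left them, time stands still between calls to the robot, and variables do not carry over. Pictures are saved under pics/ and viewed, and the job is handed in when it is done.

Besides the shell and the picture viewer there is one more tool, called in YAML: its name, and indented under it one key for each argument. drive_tool: Moves the arm, as the interface text tells. Its arguments: {"type":"object","properties":{"moves":{"type":"array"},"grip_force":{"type":"number"}},"required":["moves"]}

```bash
mkdir -p pics; python3 - <<'E'
from rig import r
import cv2
s=r.sense();print(s)
for n in("side","top","wrist"):
    f=r.grab_frame(n);cv2.imwrite(f"pics/{n}0.png",f["color"][:,:,::-1])
    print(n,[f[k] for k in("fx","fy","cx","cy")],f.get("pose",f.get("hand_eye")).round(3).tolist(),[k for k in f])
    for t in("carton_red","carton_blue","roller_track","stop_face","scale"):
        o=r.outline_of(t,n) if t!="stop_face" else []
        p=r.spot_point(t,n)
        print(t,[(a["at"],a["score"],int(a["mask"].sum())) for a in o][:3],[(a["at"],a["score"]) for a in p][:3])
print(r.sense()["clock"])
E
```

```text
{'clock': 0.0, 'qpos': array([-1.13841994e+00,  3.53671860e-01,  1.63414327e+00, -4.47383484e-06,
        1.15523057e+00, -2.39383489e-03]), 'qvel': array([-0.00107624, -0.00063244,  0.00095088,  0.00194803, -0.00177826,
       -0.00167596]), 'joint_efforts': array([-3.15500140e-03, -6.05263853e+01, -3.42068660e+01, -4.42666478e-04,
        9.35332733e-03, -8.32674004e-06]), 'eef_pos': array([ 263.04664121, -566.40505306,  230.54298111]), 'tcp_rot': array([-3.14013961e+00,  6.12080182e-07,  4.34772035e-01]), 'contact_force': array([ 0.68786643,  0.41408468, -0.28683902]), 'wrist_torque': array([ 0.03125954, -0.00804721,  0.01654433]), 'opening': 0.9960342749867709}
side [466.6845071172699, 466.6845071172699, 321.21800322115945, 237.93552440636984] [[-0.8, 0.3, -0.519, 5.771], [-0.6, -0.379, 0.705, 839.565], [0.015, 0.875, 0.483, 547.511], [0.0, 0.0, 0.0, 1.0]] ['color', 'fx', 'fy', 'cx', 'cy', 'pose']
carton_red [([336.3, 209.2], 0.74, 1269)] [([332.6, 222.8], 0.59)]
carton_blue [([371.2, 206.0], 0.56, 427)] [([362.1, 219.4], 0.95)]
roller_track [([316.5, 248.0], 0.64, 3893)] [([322.
[... 320 characters left out ...]
]] ['color', 'fx', 'fy', 'cx', 'cy', 'pose']
carton_red [([345.9, 226.4], 0.93, 1497)] [([344.2, 233.0], 0.66), ([321.5, 261.1], 0.55)]
carton_blue [([411.4, 198.9], 0.71, 360)] [([418.3, 195.3], 0.6)]
roller_track [([307.6, 256.3], 0.88, 4695)] [([320.2, 257.3], 0.88)]
stop_face [] [([272.7, 272.9], 0.64)]
scale [([221.4, 338.2], 0.66, 5384)] [([220.2, 333.7], 0.6)]
wrist [333.12012472137934, 333.12012472137934, 325.2249450576281, 236.94478399617103] [[0.001, 0.964, 0.267, 68.533], [1.0, -0.001, 0.0, -0.55], [0.0, 0.267, -0.964, -143.198], [0.0, 0.0, 0.0, 1.0]] ['color', 'fx', 'fy', 'cx', 'cy', 'hand_eye']
carton_red [] []
carton_blue [] []
roller_track [] []
stop_face [] []
scale [] []
1.5
```

View pics/side0.png

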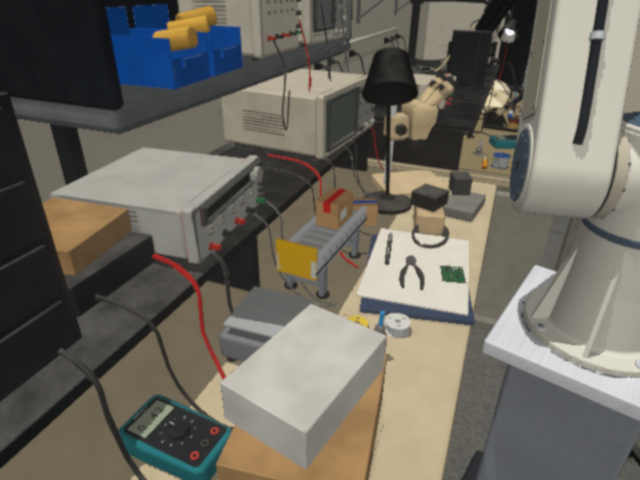

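View pics/top0.png

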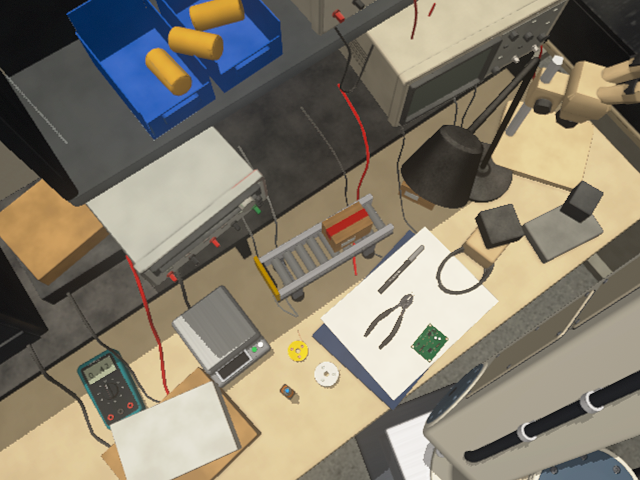

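```bash
cat > h.py <<'E'
import numpy as np,cv2
def ray(f,uv,z):
    d=np.array([(uv[0]-f["cx"])/f["fx"],-(uv[1]-f["cy"])/f["fy"],-1])
    P=f["pose"];d=P[:3,:3]@d;o=P[:3,3];return o+d*(z-o[2])/d[2]
def proj(f,p):
    P=f["pose"];c=P[:3,:3].T@(np.asarray(p,float)-P[:3,3]);return np.array([f["cx"]+f["fx"]*c[0]/-c[2],f["cy"]-f["fy"]*c[1]/-c[2]])
E
python3 - <<'E'
import pickle
from rig import r
from h import *
F={}
for n in("side","top"):
    f=F[n]=r.grab_frame(n)
    for t,z in(("carton_red",100),("carton_blue",0),("roller_track",0),("stop_face",116),("scale",0)):
        print(n,t,[(ray(f,a["at"],z).round(1),a["score"]) for a in r.spot_point(t,n)[:2]])
    m={t:r.outline_of(t,n)[0]["mask"] for t in("carton_red","roller_track","scale","carton_blue") if r.outline_of(t,n)}
    F[n+"m"]=m
    im=cv2.resize(f["color"][120:420,120:520,::-1],None,fx=2,fy=2,interpolation=cv2.INTER_CUBIC)
    cv2.imwrite(f"pics/{n}1.png",im)
pickle.dump(F,open("F.pkl","wb"))
E
```

```text
side carton_red [(array([513.2, 117.4, 100. ]), 0.75), (array([357.3, 477. , 100. ]), 0.59)]
side carton_blue [(array([ 577. , -105.1,    0. ]), 0.84)]
side roller_track [(array([499. , 150.1,   0. ]), 0.85)]
side stop_face [(array([470.8, 276.4, 116. ]), 0.91)]
side scale [(array([436.1, 397.1,   0. ]), 0.96)]
top carton_red [(array([512.4, 108.8, 100. ]), 0.58)]
top carton_blue [(array([571.8, -89.5,   0. ]), 0.74)]
top roller_track []
top stop_face [(array([477.7, 267.8, 116. ]), 0.66)]
top scale [(array([426.3, 397.4,   0. ]), 0.79), (array([513.3, 264. ,   0. ]), 0.65)]
```

The side view shows the track running from the yellow stop at about (298,258) to the red-taped carton at (336,209), with the blue carton behind a lamp at (371,208). In the top view the scale is at (220,335) and the lamp head stands near the carton at (445,165).

View pics/side1.png

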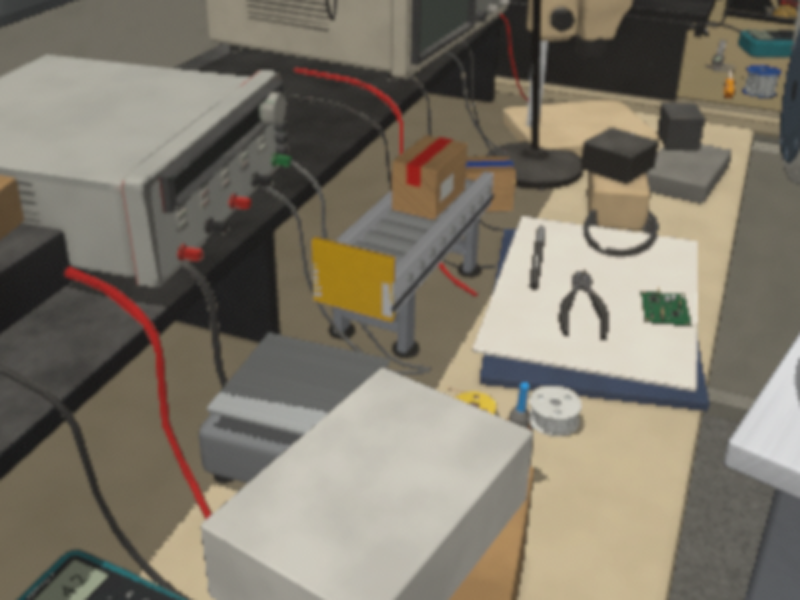

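View pics/top1.png

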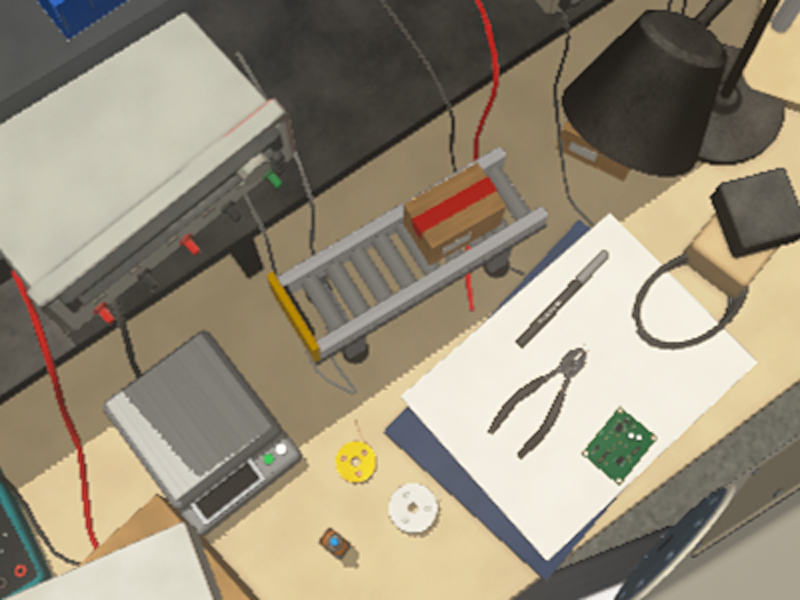

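```bash
python3 - <<'E'
import pickle
from h import *
F=pickle.load(open("F.pkl","rb"))
c=lambda f,x,y,z:ray(f,(x/2+120,y/2+120),z).round(1)[:2]
t=F["top"];s=F["side"]
print("rail ends",c(t,503,152,107),c(t,547,215,107))
print("stop top",c(t,270,277,130),c(t,317,355,130),"side",c(s,312,240,130),c(s,397,288,130))
print("carton top t",[c(t,*p,156) for p in((404,205),(478,165),(505,203),(430,250))])
print("carton top s",[c(s,*p,156) for p in((395,170),(430,137),(467,148),(435,188))])
print("pan t",[c(t,*p,75) for p in((203,332),(105,405),(180,500),(275,435))])
print("pan front s",[c(s,*p,75) for p in((265,336),(208,400))])
# contours
for n in("side","top"):
  for k,m in F[n+"m"].items():
    cs=max(cv2.findContours(m.astype("uint8"),0,2)[0],key=cv2.contourArea)
    print(n,k,cv2.approxPolyDP(cs,4,True)[:,0].tolist())
E
python3 - <<'E'
import pickle
from h import *
F=pickle.load(open("F.pkl","rb"))
f=F["top"]
cv2.imwrite("pics/pan.png",cv2.resize(f["color"][270:400,150:290,::-1],None,fx=5,fy=4.5,interpolation=2))
cv2.imwrite("pics/trk.png",cv2.resize(f["color"][185:310,240:405,::-1],None,fx=4.8,fy=4.8,interpolation=2))
E
```

```text
rail ends [562.6  32. ] [488.5  16.9]
stop top [514.7 282.7] [431.4 266.6] side [514.7 288.1] [403.7 305.8]
carton top t [array([528.8, 147.5]), array([541.7,  70.3]), array([498.9,  61. ]), array([480.8, 140.7])]
carton top s [array([513.7, 164.4]), array([535.3,  73.8]), array([487.9,  73.5]), array([459., 173.])]
pan t [array([502.2, 359.2]), array([467.5, 465.5]), array([360.5, 426.4]), array([386.2, 326.8])]
pan front s [array([499.1, 369.7]), array([473. , 460.6])]
side carton_red [[366, 206], [354, 209], [338, 229], [320, 226], [313, 217], [288, 239], [278, 238], [276, 265], [286, 274], [285, 287], [307, 281], [318, 287], [317, 297], [326, 298], [329, 263], [344, 246], [351, 248], [350, 257], [361, 256], [358, 239]]
side roller_track [[364, 207], [337, 230], [319, 226], [312, 218], [289, 239], [276, 240], [276, 265], [287, 274], [287, 287], [301, 280], [317, 285], [319, 298], [328, 295], [328, 262], [345, 245], [352, 248], [352, 256], [360, 255], [357, 239], [366, 220]]
side scale [[313, 300], [254, 287], [224, 321], [222, 353], [230, 361], [244, 359]]
side carton_blue [[355, 198], [354, 207], [367, 207], [365, 223], [375, 224], [375, 199]]
top carton_red [[359, 202], [322, 223], [335, 252], [371, 230], [373, 222]]
top roller_track [[371, 194], [358, 201], [378, 230], [354, 246], [334, 252], [320, 223], [254, 258], [278, 302], [289, 296], [302, 300], [304, 287], [359, 253], [372, 257], [376, 244], [393, 233], [393, 225], [385, 225], [372, 207]]
top scale [[221, 286], [172, 326], [223, 387], [270, 347]]
top carton_blue [[402, 183], [404, 197], [433, 209], [433, 203]]
```

View pics/pan.png

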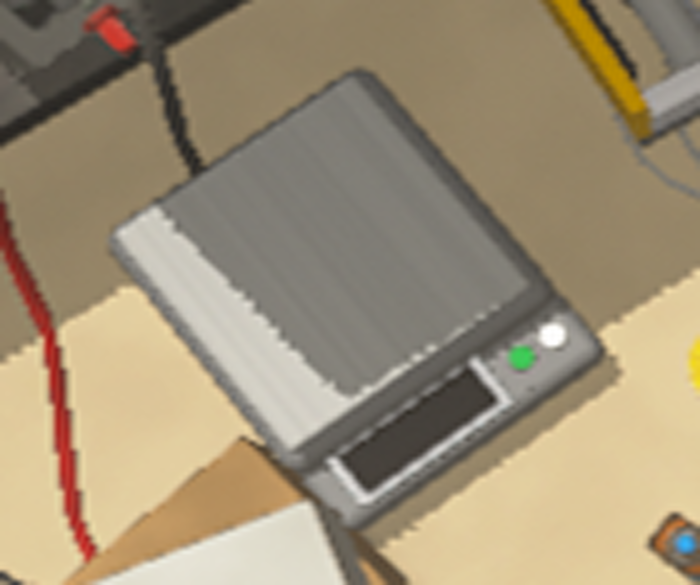

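View pics/trk.png

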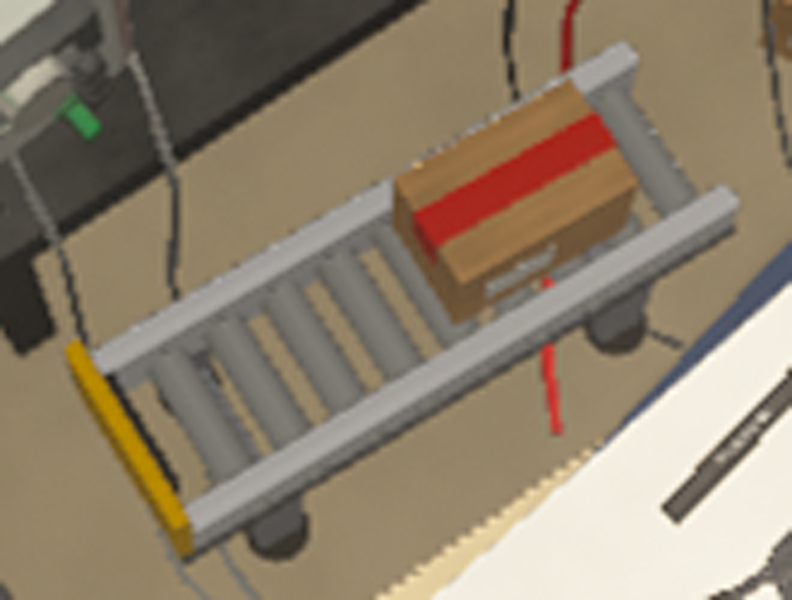

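```bash
cat > fit.py <<'E'
import pickle
from h import *
from scipy.optimize import least_squares
F=pickle.load(open("F.pkl","rb"))
t=F["top"];s=F["side"]
T=lambda p:np.array(p)/4.8+[240,185]
S=lambda p:np.array(p)/2+120
def W(q,p):
    c,n=np.cos(q[2]),np.sin(q[2]);return [q[0]+c*p[0]-n*p[1],q[1]+n*p[0]+c*p[1],p[2]]
def fit(obs,q0,free=()):
    f=lambda q:np.concatenate([proj(cam,W(q,p))-uv for cam,uv,p in obs])
    r=least_squares(f,q0,loss="soft_l1");print(r.x.round(3),f(r.x).reshape(-1,2).round(1).tolist());return r.x
print("track");
ot=[(t,T((628,42)),(-130,-42,107)),(t,T((738,205)),(-130,42,107)),(t,T((637,62)),(-130,-30,107)),(t,T((722,188)),(-130,30,107)),
 (t,T((100,375)),(118,-30,107)),(t,T((190,520)),(118,30,107))]
q=fit(ot,[500,150,1.75])
print("net stopface",[W(q,(118,0,116))], proj(t,W(q,(118,0,116))),proj(s,W(q,(118,0,116))))
print("carton")
oc=[(t,T(p),g) for p,g in zip(((393,182),(573,83),(637,183),(458,283)),((40,-25,56),(-40,-25,56),(-40,25,56),(40,25,56)))]
oc=[(a,b,(g[0],g[1],156)) for a,b,g in oc]
oc2=oc+[(t,T((458,322)),(40,25,100))]
qc=fit(oc2,[510,110,1.75])
os_=[(s,S(p),(g[0],g[1],156)) for p,g in zip(((395,170),(430,137),(467,148),(435,188)),((40,-25),(-40,-25),(-40,25),(40,25)))]+[(s,S((434,217)),(40,25,100))]
fit(os_,[510,110,1.75]); fit(oc2+os_,[510,110,1.75])
d=qc[:2]-q[:2];c,n=np.cos(q[2]),np.sin(q[2]);print("carton in track",c*d[0]+n*d[1],-n*d[0]+c*d[1])
print("scale")
P=lambda p:np.array(p)/[5,4.5]+[150,270]
op=[(t,P(p),(g[0],g[1],75)) for p,g in zip(((360,70),(112,235),(293,455),(553,290)),((57,-55),(57,55),(-57,55),(-57,-55)))]
fit(op,[430,397,.3])
fit([(a,b,(c[1]*57/55*1,c[0]*55/57,75)) for a,b,c in op],[430,397,-1.2])
E
python3 fit.py
```

```text
track
[501.114 152.379   1.775] [[-1.3, -0.2], [0.3, 0.7], [0.3, 0.5], [0.1, -0.8], [1.2, 1.2], [-0.9, -2.3]]
net stopface [[np.float64(477.1396251345741), np.float64(267.91775090734063), 116]] [269.96900538 276.40342542] [298.94810909 248.64941287]
carton
[512.65  103.977   1.745] [[-0.3, -1.1], [-0.2, -1.2], [1.0, 0.2], [0.4, 0.6], [-0.8, 1.4]]
[503.636 114.784   1.713] [[-1.6, -2.2], [-0.9, 0.8], [1.8, 0.1], [0.5, -5.8], [0.1, 4.7]]
[511.955 104.406   1.736] [[-0.4, -0.9], [-0.1, -0.7], [0.9, 0.8], [0.1, 0.9], [-1.0, 1.7], [-1.5, -4.8], [-1.7, -1.6], [0.9, -2.6], [0.7, -8.7], [0.3, 1.6]]
carton in track -49.73663909912075 -1.461438881086785
scale
[4.30097e+02 3.93830e+02 3.06000e-01] [[0.0, 0.9], [1.1, -0.3], [0.2, 0.1], [-2.8, -0.5]]
[ 431.193  394.012 -147.311] [[-1.8, 0.3], [85.3, 9.6], [1.5, -0.3], [-87.7, -11.4]]
```

```bash
cat > tri.py <<'E'
from fit import *
def tri(a,b):
    r=least_squares(lambda p:np.concatenate([proj(t,p)-a,proj(s,p)-b]),[550,0,300]);print(r.x.round(),round(r.cost,1));
print("TRI")
tri((472,138),(390,55))   # lamp shade top cap
tri((405,165),(388,104)); tri((430,200),(388,104)) #lower rim
tri((262,172),(262,152)) # supply near top corner right
tri((190,270),(187,255))
tri((380,110),(322,150))# scope bottom
E
python3 tri.py | sed -n '/TRI/,$p'
```

```text
TRI
[491. -55. 416.] 9.2
[494.  14. 338.] 220.1
[451.  10. 335.] 10.0
[609. 222. 261.] 4.9
[561. 420. 134.] 302.6
[676. -33. 190.] 60.9
```

```bash
cat >> tri.py <<'E'
print("B")
tri((436,185),(390,100));tri((463,140),(390,50))
for p in((0,0,0),):pass
for z in (200,320,400): print(z,proj(t,(512,104,z)),proj(s,(512,104,z)))
E
python3 tri.py | sed -n '/^B/,$p'
python3 - <<'E'
from h import *;import pickle
F=pickle.load(open("F.pkl","rb"))
a=F["top"]["color"][60:260,360:580,::-1];b=F["side"]["color"][20:220,320:520,::-1]
cv2.imwrite("pics/lamp.png",np.hstack([cv2.resize(a,(420,400)),cv2.resize(b,(380,400))]))
E
```

```text
B
[465.  -9. 339.] 0.0
[486. -37. 428.] 2.3
200 [349.22838937 214.3531566 ] [336.36660258 175.78068963]
320 [353.98227907 187.00540876] [338.30038473 116.73494463]
400 [357.90148914 164.45933063] [339.73567485  72.91006302]
```

View pics/lamp.png

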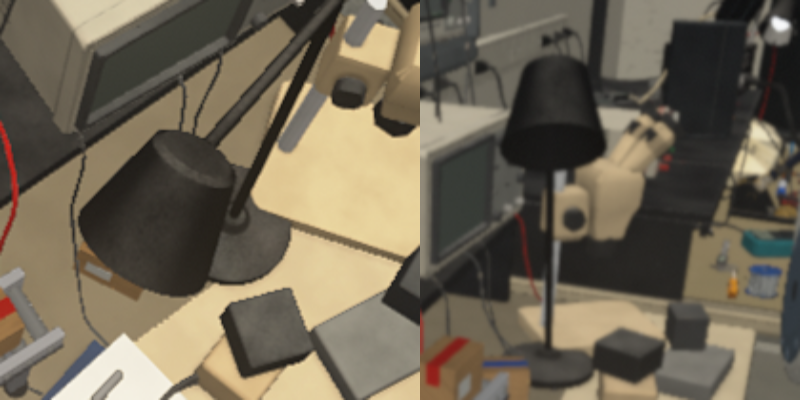

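```bash
cat >> tri.py <<'E'
print("C")
tri((212,374),(308,307));tri((237,455),(385,342));tri((110,412),(222,378))
E
python3 tri.py | sed -n '/^C/,$p'
cat > plan.py <<'E'
import numpy as np
from scipy.spatial.transform import Rotation as Ro
from rig import r
def rows(wps,claw):
    s=r.sense();R=Ro.from_euler("xyz",s["tcp_rot"]).as_matrix();p0=s["eef_pos"];y0=s["tcp_rot"][2]
    print("t",s["clock"],"p",p0.round(1),s["tcp_rot"].round(3),"F",s["contact_force"].round(1),"op",round(s["opening"],3))
    for x,y,z,yaw in wps:
        d=R.T@(np.array([x,y,z])-p0)/10
        print([claw,d.round(1).tolist(),round(float(-np.degrees(yaw-y0)),1)])
def pol(rr,az,z,yaw=None): return (rr*np.cos(az),rr*np.sin(az),z,az+1.572 if yaw is None else yaw)
E
python3 - <<'E'
from plan import *
rows([pol(rr,-1.138,240) for rr in(565,505,445,385,330,330)],0)
E
```

```text
C
[342. 416. 136.] 2.0
[209. 419. 143.] 4.7
[336. 589. 140.] 20.4
t 2.9 p [ 263.3 -566.9  231.3] [ 3.142 -0.     0.435] F [ 0.1 -0.4 -0.9] op 1.002
[0, [-0.1, -6.0, -0.9], 0.0]
[0, [-0.1, -12.0, -0.9], 0.0]
[0, [-0.1, -18.0, -0.9], 0.0]
[0, [-0.1, -24.0, -0.9], 0.0]
[0, [-0.1, -29.5, -0.9], 0.0]
[0, [-0.1, -29.5, -0.9], 0.0]
```

drive_tool:
  moves:
    - [0,[0,-6,-0.9],0]
    - [0,[0,-12,-0.9],0]
    - [0,[0,-18,-0.9],0]
    - [0,[0,-24,-0.9],0]
    - [0,[0,-29.5,-0.9],0]
    - [0,[0,-29.5,-0.9],0]

```text
clock: 3.65
eef_pos: [137.6, -296.3, 240.1]
tcp_rot: [-3.141, 0.0, 0.435]
contact_force: [0.9, -0.7, 0.6]
opening: 0.999
```

```bash
python3 - <<'E'
from plan import *
rows([pol(330,a,240,min(a+1.572,1.765)) for a in np.linspace(-1.138,0.5,12)[1:]],0)
print(r.sense()["qpos"].round(2))
E
```

```text
t 3.65 p [ 137.6 -296.3  240.1] [-3.141  0.     0.435] F [ 0.9 -0.7  0.6] op 0.999
[0, [4.8, -0.0, 0.0], -8.5]
[0, [9.6, -1.1, 0.0], -17.0]
[0, [14.2, -2.9, 0.0], -25.6]
[0, [18.5, -5.3, 0.0], -34.1]
[0, [22.3, -8.4, 0.0], -42.6]
[0, [25.7, -11.9, 0.0], -51.1]
[0, [28.5, -16.0, 0.0], -59.7]
[0, [30.6, -20.4, 0.0], -68.2]
[0, [32.1, -25.1, 0.0], -76.2]
[0, [32.9, -29.9, 0.0], -76.2]
[0, [32.9, -34.8, 0.0], -76.2]
[-1.14 -0.16  2.19 -0.    1.11 -0.  ]
```

drive_tool:
  moves:
    - [0,[4.8,0,0],-8.5]
    - [0,[9.6,-1.1,0],-17]
    - [0,[14.2,-2.9,0],-25.6]
    - [0,[18.5,-5.3,0],-34.1]
    - [0,[22.3,-8.4,0],-42.6]
    - [0,[25.7,-11.9,0],-51.1]
    - [0,[28.5,-16,0],-59.7]
    - [0,[30.6,-20.4,0],-68.2]
    - [0,[32.1,-25.1,0],-76.2]
    - [0,[32.9,-29.9,0],-76.2]
    - [0,[32.9,-34.8,0],-76.2]
    - [0,[32.9,-34.8,0],-76.2]

```text
clock: 5.15
eef_pos: [289.1, 160.9, 240.5]
tcp_rot: [3.141, -0.001, 1.771]
contact_force: [-0.1, -0.3, 0.4]
opening: 0.996
```

```bash
python3 - <<'E'
from plan import *
a=np.array([289,161,240]);b=np.array([493,190,205])
rows([(*(a+(b-a)*k),1.765) for k in(.25,.5,.75,1,1)],0)
E
```

```text
t 5.15 p [289.1 160.9 240.5] [ 3.141e+00 -1.000e-03  1.771e+00] F [-0.1 -0.3  0.4] op 0.996
[0, [-0.3, 5.1, 0.9], 0.3]
[0, [-0.6, 10.3, 1.8], 0.3]
[0, [-0.9, 15.4, 2.7], 0.3]
[0, [-1.2, 20.6, 3.6], 0.3]
[0, [-1.2, 20.6, 3.6], 0.3]
```

drive_tool:
  moves:
    - [0,[-0.3,5.1,0.9],0]
    - [0,[-0.6,10.3,1.8],0]
    - [0,[-0.9,15.4,2.7],0]
    - [0,[-1.2,20.6,3.6],0]
    - [0,[-1.2,20.6,3.6],0]

```text
clock: 5.78
eef_pos: [497.3, 189.3, 203.3]
tcp_rot: [3.141, -0.001, 1.769]
contact_force: [-0.5, 0.0, 0.2]
opening: 0.996
```

```bash
cat > wr.py <<'E'
from plan import *
import cv2,pickle
def grab(n="wrist"):
    s=r.sense();f=r.grab_frame(n)
    if n=="wrist":
        T=np.eye(4);T[:3,:3]=Ro.from_euler("xyz",s["tcp_rot"]).as_matrix();T[:3,3]=s["eef_pos"];f["pose"]=T@f["hand_eye"]
    return f
E
python3 - <<'E'
from wr import *
f=grab();cv2.imwrite("pics/w1.png",f["color"][:,:,::-1]);pickle.dump(f,open("w1.pkl","wb"))
g=grab("side");cv2.imwrite("pics/s2.png",g["color"][:,:,::-1])
g=grab("top");cv2.imwrite("pics/t2.png",g["color"][:,:,::-1])
print(r.sense()["qpos"].round(2))
E
```

```text
[0.36 0.23 1.87 0.   1.04 0.16]
```

View pics/w1.png

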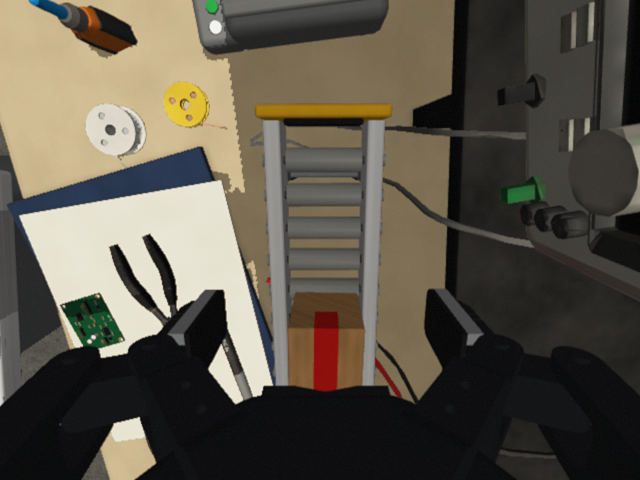

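View pics/s2.png

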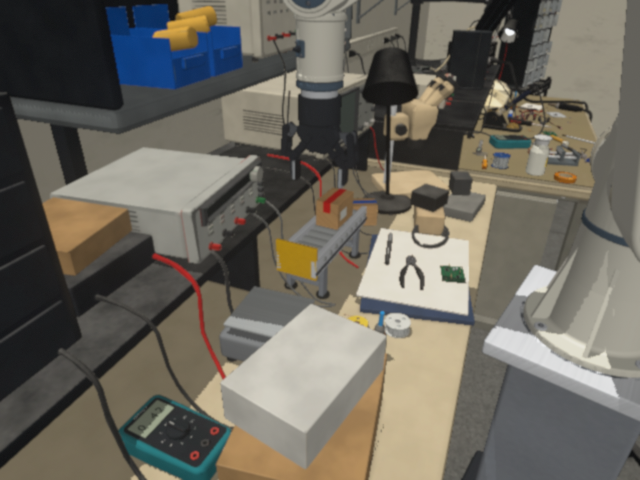

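View pics/t2.png

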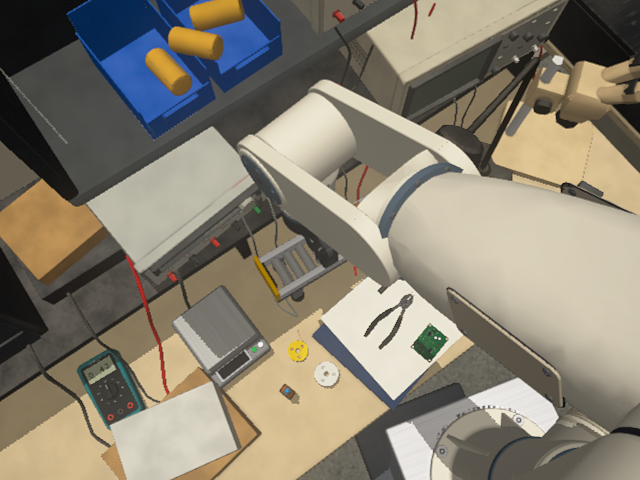

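```bash
python3 - <<'E'
import pickle,numpy as np,cv2
from h import *
f=pickle.load(open("w1.pkl","rb"))
cv2.imwrite("pics/w1c.png",cv2.resize(f["color"][95:400,240:410,::-1],None,fx=3,fy=1.95,interpolation=2))
for n,p,z in(("stopTL",(257,105),130),("stopTR",(390,105),130),("railL out",(264,123),107),("railR out",(383,123),107),("c top L",(289,326),156),("c topR",(364,326),156),("c botL",(292,293),100),("c botR",(362,293),100)):
    w=ray(f,p,z); d=w[:2]-[501.1,152.4];c,s=np.cos(1.775),np.sin(1.775)
    print(n,w.round(1)[:2],"track",(c*d[0]+s*d[1]).round(1),(-s*d[0]+c*d[1]).round(1))
E
```

```text
stopTL [439.5 271.2] track 128.8 36.2
stopTR [518.8 287.2] track 128.4 -44.7
railL out [441.1 262.4] track 119.8 36.5
railR out [520.6 278.3] track 119.4 -44.6
c top L [484.1 142.2] track -6.5 18.8
c topR [531.2 151.7] track -6.8 -29.3
c botL [481.3 138.5] track -9.6 22.2
c botR [536.5 149.6] track -9.9 -34.1
```

View pics/w1c.png

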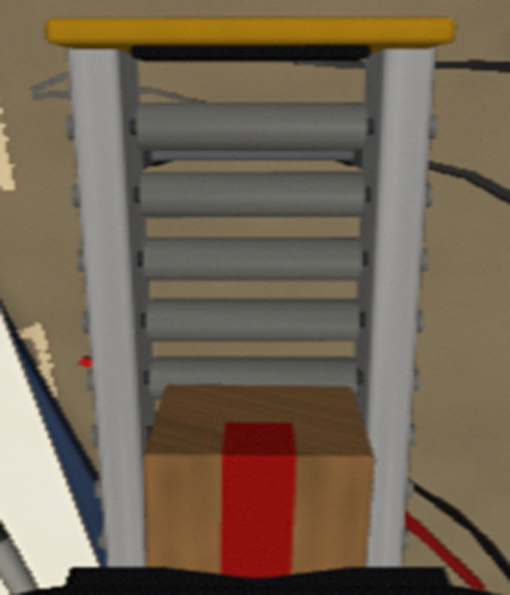

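```bash
python3 - <<'E'
from plan import *
y=1.769
rows([(505,155,203,y),(512.2,121,203,y),(512.2,121,203,y),(512.2,121,160,y),(512.2,121,112,y)],0)
E
```

```text
t 5.925 p [493.2 189.1 204.2] [-3.141e+00 -1.000e-03  1.770e+00] F [-1.3 -0.5  0.6] op 0.998
[0, [-3.6, 0.5, 0.1], 0.0]
[0, [-7.1, 0.5, 0.1], 0.0]
[0, [-7.1, 0.5, 0.1], 0.0]
[0, [-7.1, 0.5, 4.4], 0.0]
[0, [-7.1, 0.5, 9.2], 0.0]
```

```bash
python3 - <<'E'
from wr import *
from h import *
f=grab();print(r.sense()["eef_pos"].round(1))
cv2.imwrite("pics/w2c.png",cv2.resize(f["color"][95:400,240:410,::-1],None,fx=3,fy=1.95,interpolation=2))
pickle.dump(f,open("w2.pkl","wb"))
E
```

```text
[492.9 189.3 204.6]
```

View pics/w2c.png

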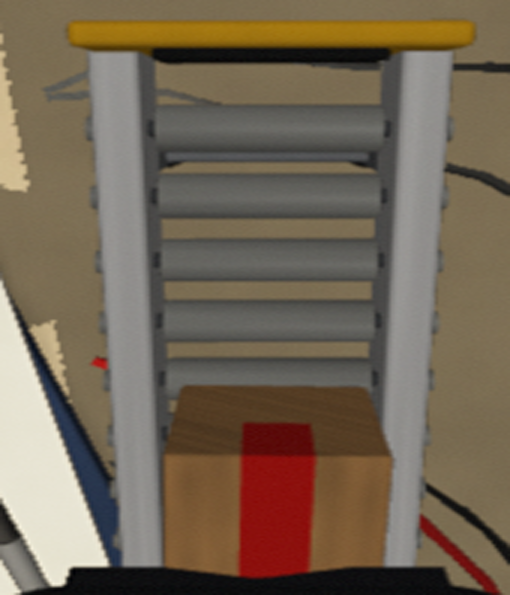

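The wrist view shows the carton's front top edge at about row 326 and the stop at row 106. The wrist camera puts the track about 4 mm farther from the robot than the top camera does, so I'm using the wrist value.

drive_tool:
  moves:
    - [0,[-3.6,0.5,0.1],0]
    - [0,[-7.1,0.5,0.1],0]
    - [0,[-7.1,0.5,0.1],0]
    - [0,[-7.1,0.5,2.5],0]
    - [0,[-7.1,0.5,4.4],0]
    - [0,[-7.1,0.5,4.4],0]

```text
clock: 6.72
eef_pos: [510.4, 121.1, 159.9]
tcp_rot: [-3.139, -0.001, 1.771]
contact_force: [0.5, 0.0, 0.5]
opening: 0.996
```

```bash
python3 - <<'E'
from wr import *
f=grab();cv2.imwrite("pics/w3.png",f["color"][:,:,::-1])
g=grab("side");cv2.imwrite("pics/s3.png",cv2.resize(g["color"][0:300,220:520,::-1],None,fx=2,fy=2))
y=1.769
rows([(512.2,121,z,y) for z in (140,112)],0)
E
```

```text
t 6.825 p [511.7 121.3 161.3] [ 3.141e+00 -1.000e-03  1.771e+00] F [-0.2  0.1 -0.8] op 1.001
[0, [-0.0, 0.0, 2.1], 0.1]
[0, [-0.0, 0.0, 4.9], 0.1]
```

View pics/w3.png

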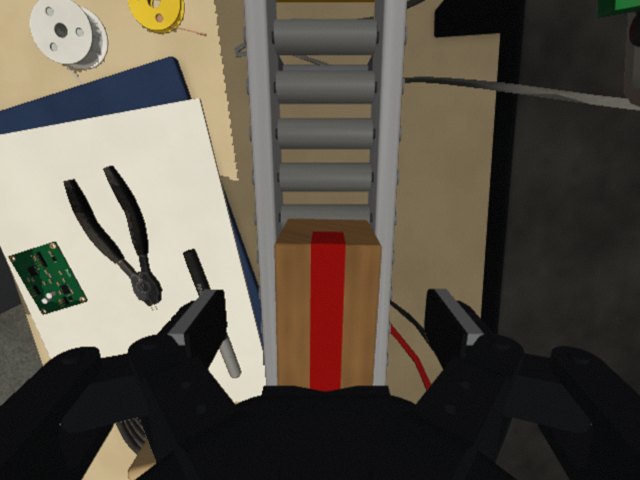

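View pics/s3.png

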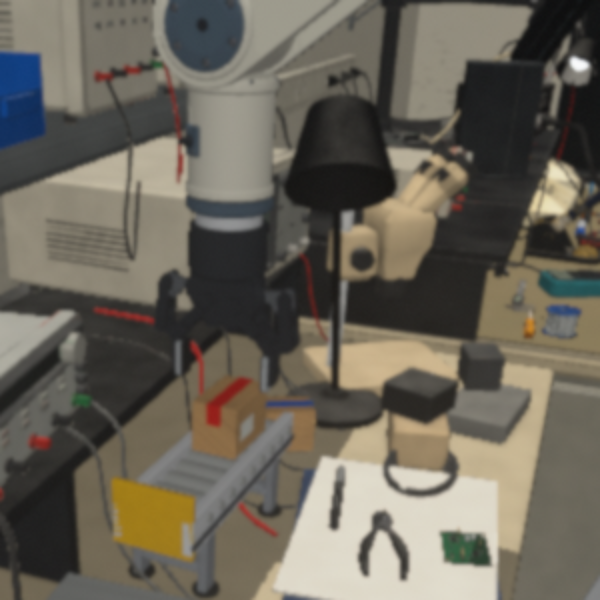

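The carton sits between the fingers: tape at column 328, finger midpoint at about 325, and parallel. The side view shows the arm clear of the lamp shade.

drive_tool:
  moves:
    - [0,[0,0.1,2.5],0]
    - [0,[0,0.1,4.9],0]
    - [0,[0,0.1,4.9],0]
    - [0.3,[0,0.1,4.9],0]
    - [0.6,[0,0.1,4.9],0]
    - [1,[0,0.1,4.9],0]
    - [1,[0,0.1,4.9],0]
    - [1,[0,0.1,4.9],0]
    - [1,[0,0.1,4.9],0]
  grip_force: 30

```text
clock: 7.95
eef_pos: [513.4, 121.7, 113.6]
tcp_rot: [3.139, -0.001, 1.77]
contact_force: [-1.2, 0.0, 7.4]
opening: 0.59
```

```bash
python3 - <<'E'
from wr import *
f=grab();cv2.imwrite("pics/w4.png",f["color"][:,:,::-1])
s=r.sense();p=s["eef_pos"];y=1.771
rows([(p[0]+d*np.cos(1.771),p[1]+d*np.sin(1.771),p[2],y) for d in (20,70,110,120)],1)
E
```

```text
t 8.0 p [513.5 121.7 113.6] [ 3.139e+00 -1.000e-03  1.770e+00] F [-1.5 -0.7  6.4] op 0.584
[1, [2.0, -0.0, 0.0], -0.0]
[1, [7.0, -0.0, 0.0], -0.0]
[1, [11.0, -0.0, 0.0], -0.0]
[1, [12.0, -0.0, 0.0], -0.0]
```

View pics/w4.png

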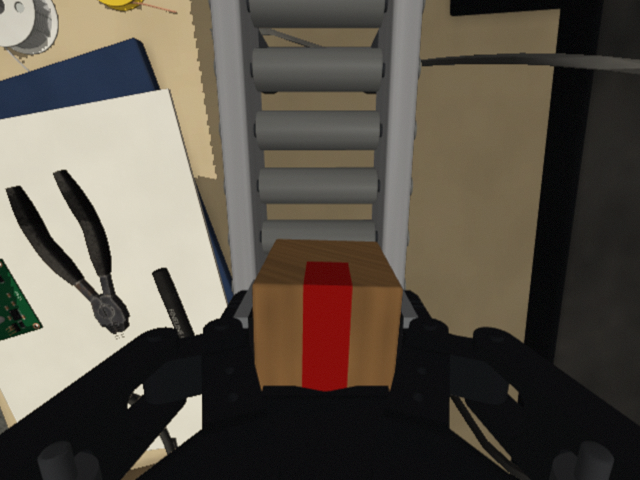

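drive_tool:
  moves:
    - [1,[1.5,0,0],0]
    - [1,[4,0,0],0]
    - [1,[7,0,0],0]
    - [1,[9.5,0,0],0]
    - [1,[11,0,0],0]
    - [1,[11.5,0,0],0]
    - [1,[11.5,0,0],0]

```text
clock: 8.88
eef_pos: [490.6, 234.4, 113.8]
tcp_rot: [3.139, -0.001, 1.771]
contact_force: [0.0, -0.8, -1.4]
opening: 0.586
```

```bash
python3 - <<'E'
from wr import *
f=grab();cv2.imwrite("pics/w5.png",f["color"][:,:,::-1])
rows([],1)
g=grab("side");cv2.imwrite("pics/s5.png",cv2.resize(g["color"][150:350,220:420,::-1],None,fx=3,fy=3))
E
```

```text
t 8.925 p [490.6 234.1 113.8] [ 3.139e+00 -1.000e-03  1.770e+00] F [ 0.1 -0.8 -2.6] op 0.585
```

View pics/w5.png

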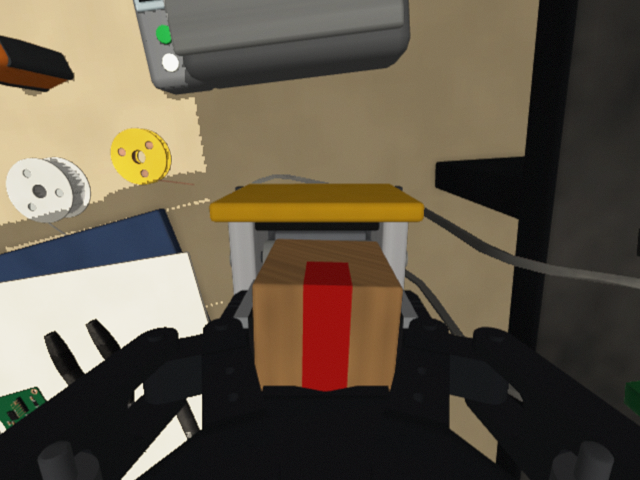

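View pics/s5.png

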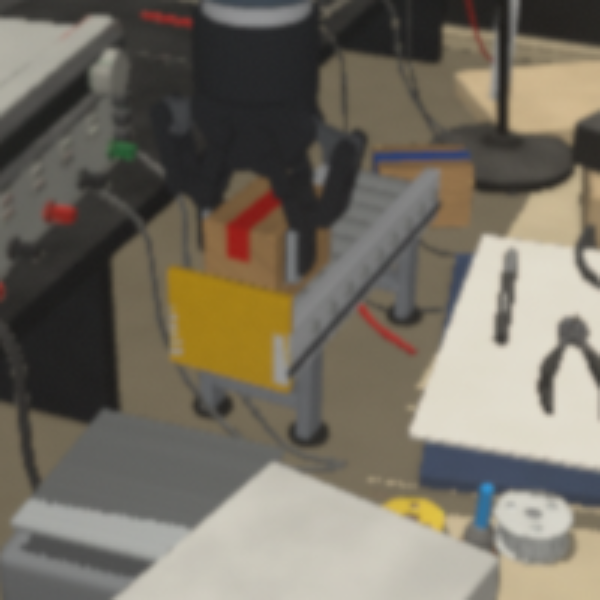

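The carton is at track x ≈ 66 and still gripped, with a gap of about 10 mm to the stop face (black rubber at row 225). I'll move up to it slowly.

drive_tool:
  moves:
    - [1,[0.4,0,0.05],0]
    - [1,[0.7,0,0.1],0]
    - [1,[0.9,0,0.1],0]
    - [1,[0.9,0,0.1],0]

```text
clock: 9.48
eef_pos: [488.9, 242.7, 113.6]
tcp_rot: [3.139, -0.002, 1.769]
contact_force: [-3.6, -0.2, 8.3]
opening: 0.585
```

drive_tool:
  moves:
    - [1,[0.2,0,0],0]
    - [1,[0.3,0,0],0]
    - [1,[0.3,0,0],0]

```text
clock: 9.85
eef_pos: [488.7, 244.6, 113.7]
tcp_rot: [3.139, 0.0, 1.77]
contact_force: [1.3, -6.9, 2.9]
opening: 0.584
```

drive_tool:
  moves:
    - [1,[0.1,0,0],0]
    - [1,[0.1,0,0],0]
    - [1,[0.1,0,0],0]

```text
clock: 10.22
eef_pos: [488.8, 244.6, 113.7]
tcp_rot: [3.139, 0.002, 1.77]
contact_force: [0.3, -4.9, 2.3]
opening: 0.582
```

```bash
python3 - <<'E'
from wr import *
f=grab();cv2.imwrite("pics/w6.png",f["color"][:,:,::-1])
g=grab("side");cv2.imwrite("pics/s6.png",cv2.resize(g["color"][150:350,220:420,::-1],None,fx=3,fy=3))
rows([],1)
E
```

```text
t 10.325 p [488.8 244.6 113.7] [3.14e+00 2.00e-03 1.77e+00] F [ 0.1 -5.4  2.4] op 0.584
```

View pics/w6.png

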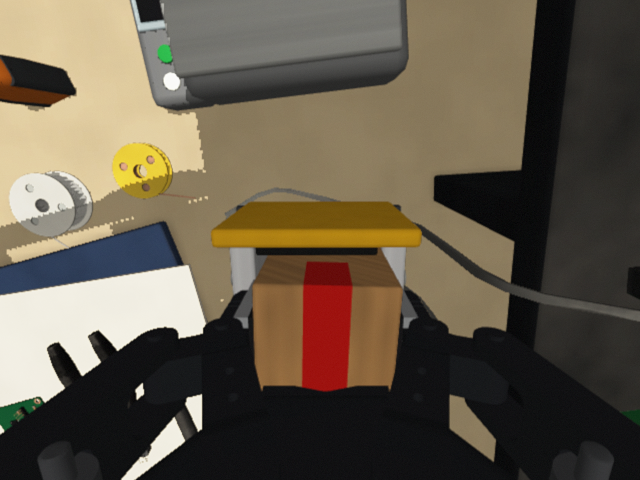

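View pics/s6.png

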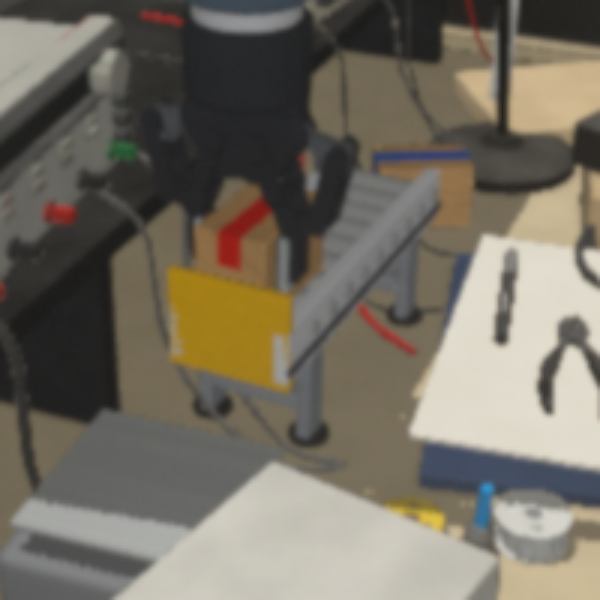

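Contact shows as a steady force of about 5 N, and the carton's front face meets the rubber under the stop. Next I back off the pressure slightly and lift.

drive_tool:
  moves:
    - [1,[-0.1,0,0],0]
    - [1,[-0.1,0,-2],0]
    - [1,[-0.1,0,-5],0]
    - [1,[-0.1,0,-8],0]
    - [1,[-0.1,0,-8],0]
  grip_force: 45

```text
clock: 10.95
eef_pos: [490.1, 244.5, 195.6]
tcp_rot: [3.135, 0.0, 1.77]
contact_force: [0.6, 0.6, -2.5]
opening: 0.583
```

```bash
python3 - <<'E'
from wr import *
y=2.3
rows([(470,275,200,1.9),(455,305,200,2.1),(440,330,200,2.3),(440,330,200,2.3)],1)
E
```

```text
t 10.95 p [490.1 244.5 195.6] [3.135 0.    1.77 ] F [ 0.6  0.6 -2.5] op 0.583
[1, [3.4, -1.4, -0.5], -7.5]
[1, [6.6, -2.2, -0.5], -18.9]
[1, [9.4, -3.2, -0.5], -30.4]
[1, [9.4, -3.2, -0.5], -30.4]
```

drive_tool:
  moves:
    - [1,[2,-0.8,-0.5],-6]
    - [1,[4.5,-1.5,-0.5],-13]
    - [1,[6.6,-2.2,-0.5],-20]
    - [1,[8.5,-2.8,-0.5],-26]
    - [1,[9.4,-3.2,-0.5],-30.4]
    - [1,[9.4,-3.2,-0.5],-30.4]
    - [1,[9.4,-3.2,-0.5],-30.4]

```text
clock: 11.82
eef_pos: [440.0, 329.8, 199.5]
tcp_rot: [3.137, 0.003, 2.299]
contact_force: [0.7, 0.0, -1.6]
opening: 0.581
```

```bash
python3 - <<'E'
from wr import *
rows([],1)
f=grab();cv2.imwrite("pics/w7.png",f["color"][:,:,::-1]);pickle.dump(f,open("w7.pkl","wb"))
from h import *
print([(a["at"],a["score"],ray(f,a["at"],0).round(1)) for a in r.spot_point("scale","wrist")])
o=r.outline_of("carton_blue","wrist")
E
```

```text
t 11.825 p [440.  329.8 199.5] [3.137e+00 3.000e-03 2.299e+00] F [ 0.7  0.  -1.6] op 0.581
[([363.7, 155.3], 0.89, array([432.4, 399.3,   0. ]))]
```

View pics/w7.png

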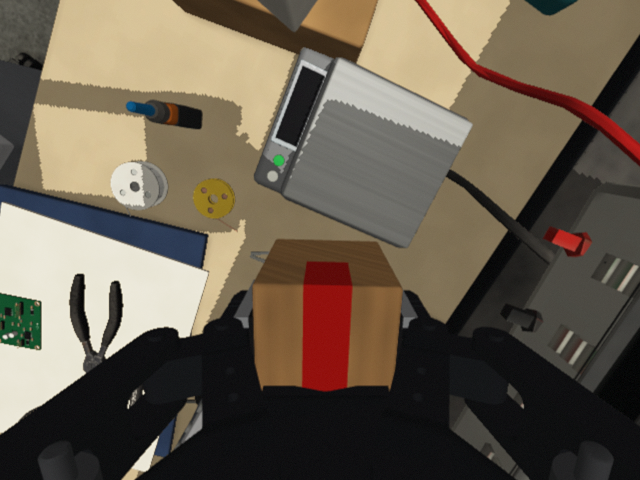

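```bash
python3 - <<'E'
import pickle
from h import *
f=pickle.load(open("w7.pkl","rb"))
cv2.imwrite("pics/w7c.png",cv2.resize(f["color"][40:260,240:490,::-1],None,fx=3,fy=2.7,interpolation=2))
P=[ray(f,p,75)[:2] for p in((337,60),(471,124),(409,243),(286,195))]
print(np.round(P,1),np.mean(P,0),[np.linalg.norm(P[i]-P[i-1]).round(1) for i in range(4)])
E
```

```text
[[363.3 431.2]
 [469.3 466.7]
 [501.8 368.8]
 [398.8 331.2]] [433.32924326 399.46856114] [np.float64(106.2), np.float64(111.7), np.float64(103.2), np.float64(109.7)]
```

View pics/w7c.png

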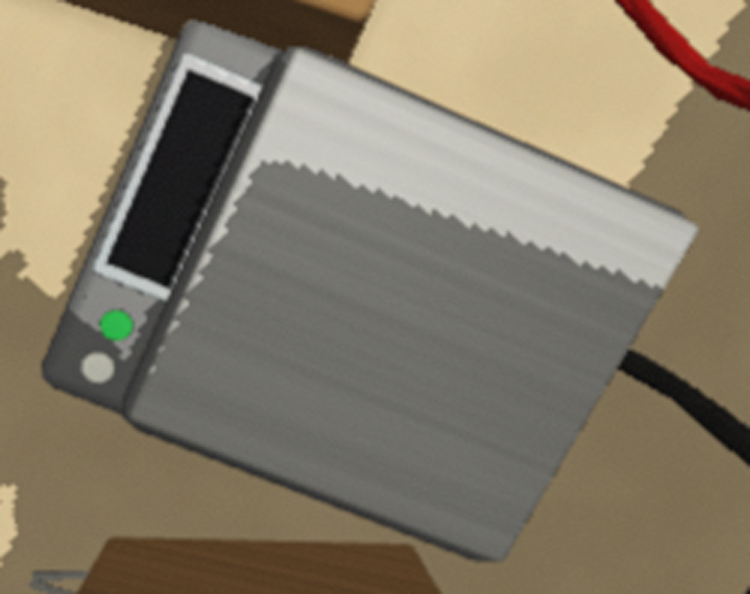

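```bash
python3 - <<'E'
from plan import *
rows([(434,357,190,2.3),(428,385,180,2.3),(422.5,409.2,170,2.3),(422.5,409.2,130,2.3),(422.5,409.2,100,2.3)],1)
E
```

```text
t 11.975 p [440.3 329.8 200.1] [3.137e+00 3.000e-03 2.299e+00] F [-0.1 -0.8 -1.9] op 0.58
[1, [2.5, 1.3, 1.0], -0.1]
[1, [4.9, 2.7, 2.0], -0.1]
[1, [7.1, 3.9, 3.0], -0.1]
[1, [7.1, 3.9, 7.0], -0.1]
[1, [7.1, 3.9, 10.0], -0.1]
```

drive_tool:
  moves:
    - [1,[2.0,1.1,0.5],0]
    - [1,[4.5,2.5,1],0]
    - [1,[7.1,3.9,2],0]
    - [1,[7.1,3.9,3.5],0]
    - [1,[7.1,3.9,7],0]
    - [1,[7.1,3.9,9.5],0]
    - [1,[7.1,3.9,10],0]
    - [1,[7.1,3.9,10],0]

```text
clock: 12.98
eef_pos: [423.1, 408.4, 100.2]
tcp_rot: [3.137, 0.004, 2.298]
contact_force: [-0.3, 0.3, -1.5]
opening: 0.586
```

```bash
python3 - <<'E'
from wr import *
rows([(422.5,409.2,92,2.3),(422.5,409.2,89,2.3)],1)
f=grab();cv2.imwrite("pics/w8.png",f["color"][:,:,::-1])
g=grab("top");a=g["color"][260:420,140:300,::-1]
h=grab("side");b=h["color"][240:400,190:350,::-1]
cv2.imwrite("pics/ts8.png",cv2.resize(np.hstack([a,b]),None,fx=2.5,fy=2.5))
E
```

```text
t 12.975 p [423.1 408.4 100.2] [3.137 0.004 2.298] F [-0.3  0.3 -1.5] op 0.586
[1, [0.1, 0.0, 0.8], -0.1]
[1, [0.1, 0.0, 1.1], -0.1]
```

View pics/w8.png

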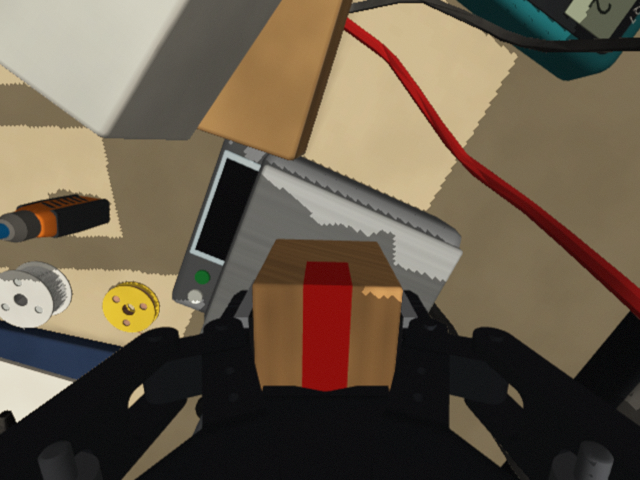

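View pics/ts8.png

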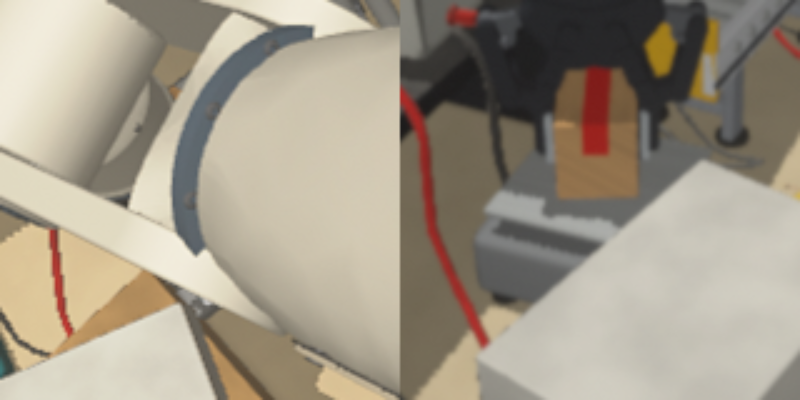

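The carton hangs over the pan about 12 mm up and square to vertical. In the wrist view the far pan edge runs from (266,165) to (461,252). Lowering now.

drive_tool:
  moves:
    - [1,[0,0,0.5],0]
    - [1,[0,0,0.9],0]
    - [1,[0,0,1.1],0]
    - [1,[0,0,1.2],0]
    - [1,[0,0,1.2],0]

```text
clock: 13.75
eef_pos: [423.6, 409.2, 89.1]
tcp_rot: [3.135, 0.003, 2.299]
contact_force: [0.8, -0.3, -1.6]
opening: 0.58
```

drive_tool:
  moves:
    - [1,[0,0,0.1],0]
    - [1,[0,0,0.2],0]
    - [1,[0,0,0.2],0]

```text
clock: 14.12
eef_pos: [423.7, 409.3, 88.8]
tcp_rot: [3.135, 0.003, 2.299]
contact_force: [-3.0, -4.4, 15.5]
opening: 0.582
```

drive_tool:
  moves:
    - [0.38,[0,0,-0.05],0]
    - [0.35,[0,0,-0.05],0]
    - [0.25,[0,0,-0.05],0]
    - [0.1,[0,0,-0.05],0]
    - [0,[0,0,-0.05],0]
    - [0,[0,0,-0.05],0]
    - [0,[0,0,-0.05],0]

```text
clock: 15.0
eef_pos: [423.8, 409.3, 89.3]
tcp_rot: [3.135, 0.003, 2.299]
contact_force: [0.5, 0.6, -0.6]
opening: 1.003
```

```bash
python3 - <<'E'
from wr import *
rows([],1)
f=grab();cv2.imwrite("pics/w9.png",f["color"][:,:,::-1])
E
```

```text
t 15.0 p [423.8 409.3  89.3] [3.135e+00 3.000e-03 2.299e+00] F [ 0.5  0.6 -0.6] op 1.003
```

View pics/w9.png

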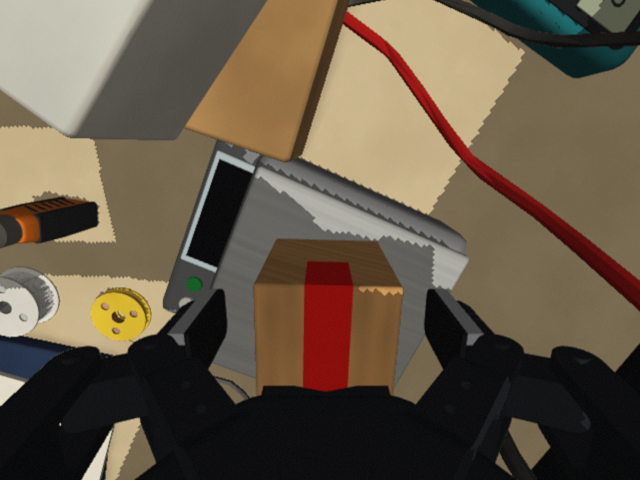

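Released, with both pads clear of the carton. I'll raise straight up, then back off towards the robot to check.

drive_tool:
  moves:
    - [0,[0,0,-3],0]
    - [0,[0,0,-7],0]
    - [0,[0,0,-12],0]
    - [0,[0,0,-15],0]
    - [0,[-2,-4,-15],0]
    - [0,[-4,-8,-15],0]
    - [0,[-6,-12,-15],0]
    - [0,[-6,-12,-15],0]

```text
clock: 16.05
eef_pos: [371.7, 282.1, 238.7]
tcp_rot: [3.135, 0.004, 2.297]
contact_force: [0.8, 0.3, 0.5]
opening: 1.002
```

```bash
python3 - <<'E'
from wr import *
from h import *
rows([],1)
for n in("wrist","top","side"):
    f=grab(n);pickle.dump(f,open(n+"10.pkl","wb"));cv2.imwrite(f"pics/{n}10.png",f["color"][:,:,::-1])
    for t,z in(("carton_red",75),("carton_blue",0),("scale",0)):
        print(n,t,[(np.round(a["at"]),ray(f,a["at"],z).round(1)[:2],a["score"]) for a in r.spot_point(t,n)[:2]])
E
```

```text
t 16.05 p [371.7 282.1 238.7] [3.135 0.004 2.297] F [0.8 0.3 0.5] op 1.002
wrist carton_red [(array([458., 172.]), array([435. , 396.6]), 0.87)]
wrist carton_blue []
wrist scale [(array([435., 163.]), array([434.6, 401.7]), 0.83)]
top carton_red [(array([215., 328.]), array([429.3, 394.3]), 0.58)]
top carton_blue [(array([417., 194.]), array([569.4, -86.8]), 0.87), (array([219., 336.]), array([429.1, 399.2]), 0.57)]
top scale [(array([220., 334.]), array([431.5, 397.9]), 0.65)]
side carton_red [(array([271., 313.]), array([425.4, 402.3]), 0.82)]
side carton_blue [(array([361., 222.]), array([564.9, -93.9]), 0.95)]
side scale [(array([273., 345.]), array([432.1, 395. ]), 0.88)]
```

View pics/wrist10.png

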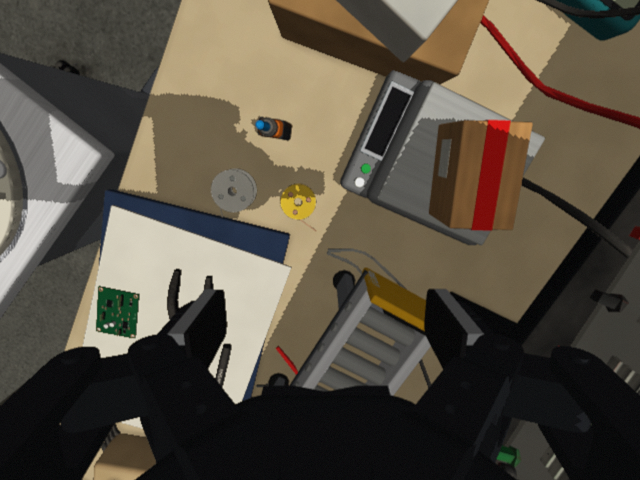

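View pics/side10.png

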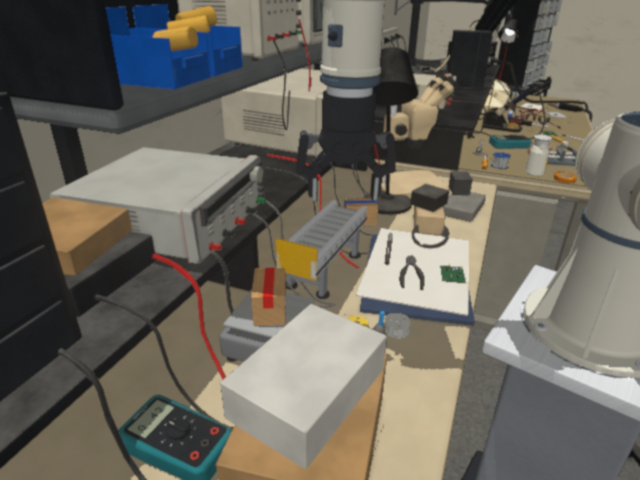

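View pics/top10.png

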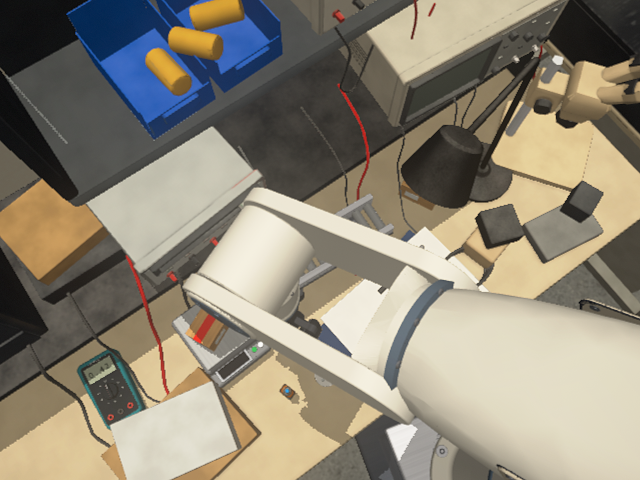

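```bash
python3 - <<'E'
import pickle
from h import *
f=pickle.load(open("wrist10.pkl","rb"))
P=[ray(f,p,75)[:2] for p in((429,83),(546,139),(486,243),(371,199))]
C=[ray(f,p,131)[:2] for p in((453,123),(532,121),(514,230),(444,228))]
print(np.mean(P,0),np.mean(C,0))
from rig import r
s=r.sense();print(s["clock"],s["contact_force"].round(1),abs(s["qvel"]).max());print(r.sign_off())
E
```

```text
[432.67979934 398.08155952] [433.53420552 395.56330849]
16.65 [0.3 0.7 0.5] 0.0037641953559977423
the job is handed in; nothing more can be done
None
```

I rolled the red-taped carton to the end stop, lifted it off, stood it on the scale's pan and let go. The job was handed in at 16.65 s of the 48 s allowed; `r.sign_off()` gives no verdict.

- **Rolling:** I gripped the carton lightly across its width and rolled it about 125 mm at roller height. A steady force of about 5 N and the wrist picture showed it against the stop.
- **Placing:** I lifted it clear, lowered it until it touched the pan (about 15 N), opened the fingers and withdrew the arm.
- **Last checks:**
  - In the wrist picture the carton's centre is about 3 mm from the pan's centre, against the 22 mm limit. It stands upright, and the arm is clear with about zero contact force.
  - The trained networks put it about 4 mm (top), 5 mm (wrist) and 10 mm (side) from the scale's origin.
  - The blue-taped carton appears unmoved. Its network positions shifted by 4 mm (top) and 17 mm (side) between pictures. The side figure is close to the 20 mm limit, but I take it as scatter, since the pixel shifted only a few pixels and nothing came near the carton.
- **Disagreement:** the wrist and top cameras differed by about 4 mm on the track and on the pan. I went mainly by the wrist camera.

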